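Move the label holder to the cylinder's bay and hold it home

TASK

The concrete cylinder has been moved along the sample rack, but its label holder is still clipped in at the empty bay. Pull the holder straight up out of its sprung catch, push it down behind the rack's front lip at the bay where the cylinder now stands, past the catch and on against the spring until its shoulder is fully down on the lip, and finish still gripping it and keeping it pressed fully home, so that I can put its screw in. Do not shift or tip the samples on the rack, nor the spatula and the tealight holder beside it.

Things in the scene. Friction and masses are not known exactly. Their poses are not given: they have to be found in the camera images.
- rack: Fixed sample rack (sizes in mm), 252 wide (y) x 78 deep (x): ply tray, aluminium slotted label rail along its front. Origin on the table under the middle of the rail's slot; x to the rack's rear, y along it to the left seen from its front, z up. Four bays, centres y = +90, +30, -30, -90; the bay at y = +90 has no sample and the holder starts there. Samples stand on the tray at z = 35, x = +43 in the other bays
- rail_mid (a point): Middle of the rail's slot (rack x = 0, y = 0) at the height of the lip's top, z = 70. The slot, open above, is 6.5 wide (x = -3.3 to +3.3). The lip in front is 3 thick, top rolled outward (6 thick); the fence behind is 6 thick, rounded top at z = 68. Round-shouldered stops 14 wide (y = 0, +-60, +-118; tops at z = 66) leave a pocket 46 long along y at each bay
- empty_bay_catch (a point): Catch in the empty bay (rack x = 0, y = +90, z = 53.5); each pocket has one. A sprung roller stands out of the fence, snaps into the leg's window and gives way to 3 to 10 N of push or pull (while passing it presses the leg to the lip with 5 to 9 N). At each pocket's bottom a sprung lifter strip (top at z = 39) pushes the holder up: 2 N when just caught, 8 N when fully home
- label_holder: Loose grey plastic label holder, about 50 g, the only one. Origin: middle of its leg at the shoulder's underside; axes as the rack's when fitted. Shoulder x -16 to +3, 52 wide, 5 high. Front plate with blank card, x -16 to -13, down to z = -42, hangs before the lip. In the rack's frame: x about -1; z = 70 fully home (shoulder on lip), 75 when caught but not pressed (at the start), over 106 when free
- fin_mid (a point): Middle of the holder's grip fin, the part to grip: an upright plate 8 thick (holder x = -12 to -4), 34 wide (y), from z = 4 to 37 above the shoulder's underside. This point: holder x = -8, y = 0, z = 20.5
- leg_tip (a point): Middle of the lower edge of the holder's leg (holder x = 0, y = 0, z = -36). The leg is 4 thick (x), 38 wide (y), 36 long, lower edge and corners rounded, with a window for the catch; it goes down into the slot behind the lip
- cast_cylinder: Loose plain grey concrete cylinder, 40 in diameter, 60 tall, standing on the rack. Origin: centre of its underside. The bay it stands in is the one where the holder must go (one of the three that are not empty)
- cast_cube: Loose concrete cube, 45 each way, standing in another bay of the rack: leave it. Origin: centre of its underside
- pigment_jar: Loose round clear jar with a black screw cap, 44 in diameter, 50 tall, standing in another bay of the rack: leave it. Origin: centre of its underside
- spatula_grey: Loose spatula, 249 long, 13 high, lying on the table beyond the rack: leave it. Origin: centre of its underside
- cast_tealight: Loose ring-shaped concrete tealight holder, 62 across, 38 high, on the table to the left of the rack: leave it. Origin: centre of its underside
There are look-alikes about, which are no part of the job. What is shaped like the label_holder but red is not meant.

How it is judged:
On the way, in this order (a step that is already met when the one before it is completed fails the run):
1. the holder is pulled up clear of the lip (z of label_holder in the frame of rack above 0.11 m), for 0.1 s.
2. the holder is behind the lip and past the catch in the cylinder's bay (z of label_holder in the frame of rack below 0.078 m and x of label_holder in the frame of rack between -0.005 and 0.005 m and horizontal distance between label_holder and cast_cylinder below 0.057 m), for 0.1 s.
At the end, for the whole second after the job is handed in: for the last second the fingers grip the holder (>2 N) and press it (>4 N on the rack) home in the cylinder's bay: shoulder within 1.7 mm of the lip, level and in line within 0.12 rad, within 57 mm of the cylinder's axis in plan, cylinder still on the tray (z of label_holder in the frame of rack between 0.066 and 0.0717 m and x of label_holder in the frame of rack between -0.005 and 0.005 m and horizontal distance between label_holder and cast_cylinder below 0.057 m and angle between label_holder's own z axis and vertical below 0.12 rad and angle between the y axis of label_holder and the y axis of rack, either way round below 0.12 rad and contact force between the fingers and label_holder above 2 N and contact force between label_holder and rack above 4 N and z of cast_cylinder in the frame of rack between 0.03 and 0.04 m); the arm keeps its last pose, push and grip.
It fails at once if a sample on the rack is shifted by more than 15 mm or tipped (distance of any of cast_cylinder, cast_cube, pigment_jar from where it was at the start of the episode above 0.015 m or angle between any of cast_cylinder, cast_cube, pigment_jar's own z axis and vertical above 0.3 rad).
It fails at once if the tealight holder or the spatula is shifted by more than 30 mm (distance of any of spatula_grey, cast_tealight from where it was at the start of the episode above 0.03 m).
It also fails if it takes over 38 s, if anything falls off the work surface, if the arm or the gripper's body presses on something with over 40 N, if the wrist force passes 120 N, or if a joint passes its speed limit or range.

ROBOT

A 6-joint arm with a two-finger parallel gripper is mounted at the origin on a cart in front of the work surface, level with it; the furniture and walls round the work are solid. World frame = base frame: x ahead of the robot, y to its left, z up, the work surface at z = 0. Lengths are in m, angles in rad, forces in N, time in s.
With the tool pointing down it reaches from about 0.4 to 0.825 m from the base axis. Payload 7 kg.
Tool frame: the origin (TCP) lies at the very end of the fingers, on their centre line; the grasp point (between the pads) lies 19 mm behind it (grip_depth is the distance from the TCP to the grasp point, in m); z points along the fingers, y is the direction in which the jaws open and shut (so a half turn about z gives the same grasp; the last joint's range is limited). The gripper opens to 88 mm and grips with 3 to 60 N. Pads are 19 mm wide; open, the fingers measure 130 mm over their backs; the gripper's body (78 mm by 193 mm) begins 47 mm behind the grasp point.
Start: joints at [1.608, 0.359, 0.012, 0, -1.224, -0.288], TCP at [0.168, 0.654, 0.227] pointing down, gripper open.
Joint ranges: [-3.07, 3.07], [-1.43, 2.12], [-1.02, 1.25], [-3.03, 1.67], [-3.05, -0], [-3.03, 3.03]. Speed limits (rad/s): [2.39, 2.39, 3.01, 3.14, 3.14, 3.14].

INTERFACE

Orientations are given as [roll, pitch, yaw] about the fixed x, y, z axes, in that order (R = Rz(yaw) Ry(pitch) Rx(roll)).
In Python, from station import get_state, grab_frame, get_calibration, job_done, grip_depth gives the robot as it stands. The module is installed in compiled form; this text tells all that it offers.
- The arm moves only by the shell command python3 -m crank 'ROWS' [FORCE]. ROWS is JSON, a list of rows, each an object with "turn": the turn, a rotation vector about the tool's x, y, z each as a share of 2 pi rad, from -1 to 1, a list of three; "slide": the shift along the tool's x, y, z each as a share of 0.5 m, from -1 to 1, a list of three; "fingers": the opening, from -1 (shut) to 1 (fully open). A call has 1 to 5 rows; each row is the pose to reach, as a shift and turn from the pose commanded when the call began, along the tool's axes at that moment, turning the shorter way round; what a row does not reach only later rows make up. A row lasts 1/12 s, in which the tool goes at most 41.7 mm and 7.16 degrees, less where a joint would pass 70% of its speed; a pose out of reach is approached as far as the arm can. A call with a number of a shift or a turn outside -1 to 1 is refused whole. A call with a gripper value outside its range is refused whole. The fingers move at their own pace and stop on an object; FORCE is the grip in N (left out, the last holds). Time passes only in rows, so rows that repeat a pose let the fingers close. It gives the time, the measured TCP pose, the force and the opening at its end, in the units of the state.
- get_state(): the state, without advancing time (a new reading comes with each control period).
- grab_frame(name): name is "scene" or "top" or "wrist"; returns the picture (420x560x3 uint8, red, green, blue); there is no depth.
- get_calibration(name): a dict with "K" (3x3 intrinsics, pixels), "dist" ([k1, k2, p1, p2, k3] as OpenCV has them; the pictures are not rectified), "pose" (4x4, takes a point from camera to world coordinates). Camera axes: x right, y up, looking along -z (the intrinsics and any distortion apply to the point x, -y, -z); pixel columns grow to the right and rows downward; lengths in m; the calibration is good to about 2 mm. A picture is of the moment at which its call begins: read the wrist's pose just before it. get_calibration takes no time and is no camera call; for the wrist camera it gives the pose at the moment of the call.
- job_done(): hands the job in, once; it reports no verdict.
The state is a dict: "t": time; "q": joint angles; "qd": joint speeds; "joint_efforts": joint torques, N m; "eef_pos": TCP position; "ee_rot": TCP orientation; "force": force on the tool from outside, world axes, zero at the start; "moment": the same for the moment, N m; "width": finger opening in m.
Only numpy, scipy, OpenCV 4.12 (cv2) and the standard library are available. Lean on these libraries where they do the work, as an engineer would, in place of code of your own. Each camera call takes 0.05 s, during which the arm holds its last target.

## Working session

There is one attempt and no reset: what is moved stays moved. The work goes in short steps, Python scripts to look and compute and a shell command to move; the robot and the scene stay as the last step left them, time stands still between calls to the robot, and variables do not carry over. Pictures are saved under pics/ and viewed, and the job is handed in when it is done.

```bash
mkdir -p pics; python3 - <<'E'
from station import *
import cv2,numpy as np
np.set_printoptions(precision=4,suppress=True)
s=get_state();print(s,grip_depth)
for n in ["scene","top","wrist"]:
    f=grab_frame(n);cv2.imwrite(f"pics/{n}0.png",f[:,:,::-1]);c=get_calibration(n);print(n,c)
E
```

```text
{'t': 0.0, 'q': array([ 1.6081,  0.3594,  0.0111, -0.0003, -1.2241, -0.2881]), 'qd': array([ 0.0001,  0.0004,  0.0003,  0.001 ,  0.0002, -0.0012]), 'joint_efforts': array([ -0.0008, -58.2714,  29.3069,   6.9978,   0.0071,  -0.0002]), 'eef_pos': array([0.1674, 0.6534, 0.2256]), 'ee_rot': array([ 3.14  , -0.0002, -0.2509]), 'force': array([-0.2632, -0.0488,  0.4246]), 'moment': array([-0.0138,  0.0191,  0.011 ]), 'width': 0.0877404477881734} 0.0188
scene {'K': array([[425.3202,   0.    , 278.4087],
       [  0.    , 425.3202, 210.189 ],
       [  0.    ,   0.    ,   1.    ]]), 'dist': array([-0.0586,  0.    ,  0.    ,  0.    ,  0.    ]), 'pose': array([[ 0.8181,  0.3646, -0.4446,  0.1043],
       [-0.5749,  0.503 , -0.6453, -0.6887],
       [-0.0116,  0.7836,  0.6212,  0.6929],
       [ 0.    ,  0.    ,  0.    ,  1.    ]])}
top {'K': array([[426.3243,   0.    , 278.3467],
       [  0.    , 426.3243, 205.2277],
       [  0.    ,   0.    ,   1.    ]]), 'dist': array([-0.0255,  0.    ,  0.    ,  0.    ,  0.    ]), 'pose': array([[-0.0223,  0.9991, -0.0372,  0.5098],
       [-0.9997, -0.0225, -0.0059, -0.0501],
       [-0.0068,  0.0371,  0.9993,  1.0845],
       [ 0.    ,  0.    ,  0.    ,  1.    ]])}
wrist {'K': array([[343.4477,   0.    , 282.635 ],
       [  0.    , 343.4477, 212.9055],
       [  0.    ,   0.    ,   1.    ]]), 'dist': array([-0.0764,  0.    ,  0.    ,  0.    ,  0.    ]), 'pose': array([[-0.25  ,  0.9294,  0.2715,  0.2414],
       [-0.9683, -0.2401, -0.0695,  0.6347],
       [ 0.0005, -0.2802,  0.9599,  0.3831],
       [ 0.    ,  0.    ,  0.    ,  1.    ]])}
```

View pics/scene0.png

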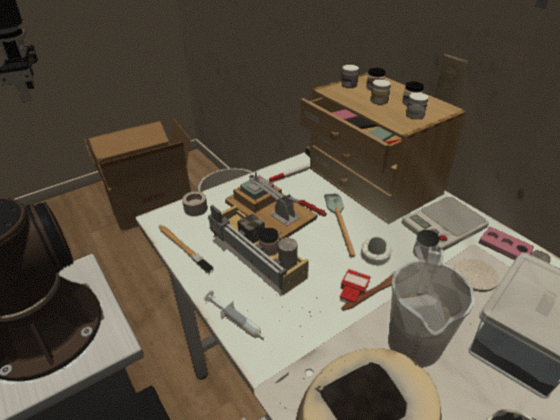

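View pics/top0.png

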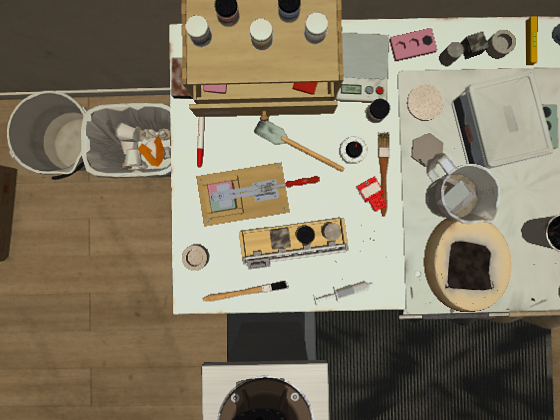

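View pics/wrist0.png

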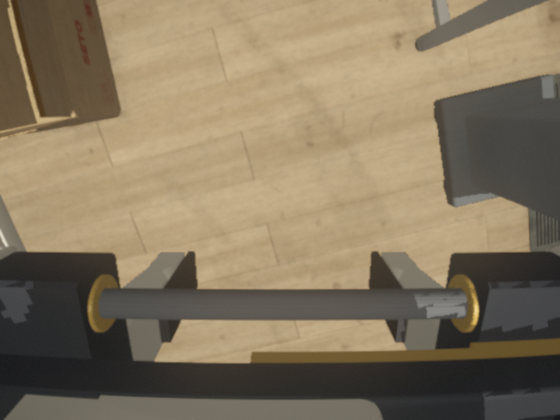

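```bash
python3 - <<'E'
import cv2,numpy as np
a=cv2.imread('pics/top0.png')[205:280,225:360];a=cv2.resize(a,None,fx=5.9,fy=5.9,interpolation=2)
b=cv2.imread('pics/scene0.png')[170:300,180:340];b=cv2.resize(b,None,fx=4.6,fy=4.6,interpolation=2)
cv2.imwrite('pics/c1.png',a);cv2.imwrite('pics/c2.png',b)
E
```

```text
(no output)
```

View pics/c1.png

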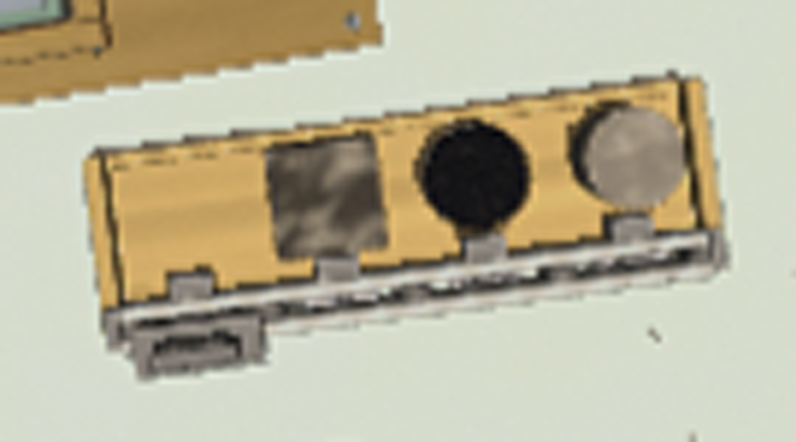

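View pics/c2.png

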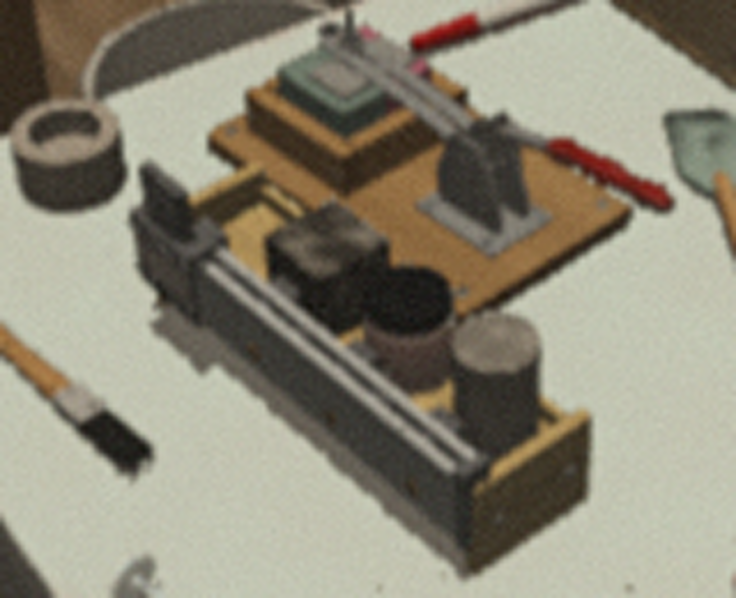

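```bash
cat > h.py <<'E'
import cv2,numpy as np
from station import *
np.set_printoptions(precision=4,suppress=True)
def ray(c,uv):
    p=cv2.undistortPoints(np.array([[uv]],float),c['K'],c['dist'])[0,0]
    d=c['pose'][:3,:3]@np.array([p[0],-p[1],-1]); return c['pose'][:3,3],d
def cast(c,uv,z):
    o,d=ray(c,uv); return o+d*(z-o[2])/d[2]
def tri(c1,u1,c2,u2):
    o1,d1=ray(c1,u1);o2,d2=ray(c2,u2)
    A=np.stack([d1,-d2],1);t=np.linalg.lstsq(A,o2-o1,rcond=None)[0]
    a,b=o1+t[0]*d1,o2+t[1]*d2;return (a+b)/2,np.linalg.norm(a-b)
def proj(c,P):
    P=np.atleast_2d(P);R=c['pose'][:3,:3];q=(P-c['pose'][:3,3])@R
    q=q*[1,-1,-1];return cv2.projectPoints(q.reshape(-1,1,3),np.zeros(3),np.zeros(3),c['K'],c['dist'])[0][:,0]
E
python3 - <<'E'
from h import *
c=get_calibration('top');s=get_calibration('scene')
f=lambda u,v:(225+u/5.9,205+v/5.9); g=lambda u,v:(180+u/4.6,170+v/4.6)
cyl=cast(c,f(633,155),.095);jar=cast(c,f(475,177),.085);cube=cast(c,f(326,196),.08)
print(cyl,jar,cube)
print('cyl tri',tri(c,f(633,155),s,g(497,343)))
print('jar tri',tri(c,f(475,177),s,g(410,300)))
print('fin top',cast(c,f(198,349),.112), 'tri', tri(c,f(198,347),s,g(165,183)))
fl=cast(c,f(110,318),.068);fr=cast(c,f(712,238),.068);print(fl,fr,np.linalg.norm(fl-fr))
d=jar-cube;print(np.arctan2(-(cyl-cube)[0]*-1,-(cyl-cube)[1]))
for a,b in((cyl,cube),(cyl,jar),(fr,fl)):
    e=b-a;print('theta',np.arctan2(-e[0],e[1]),np.linalg.norm(e[:2]))
E
```

```text
[ 0.4835 -0.1678  0.095 ] [ 0.4759 -0.1061  0.085 ] [ 0.4695 -0.0469  0.08  ]
cyl tri (array([ 0.4842, -0.1687,  0.0916]), np.float64(0.002013658386194515))
jar tri (array([ 0.4771, -0.1075,  0.0768]), np.float64(0.0035595308765524383))
fin top [0.413  0.0037 0.112 ] tri (array([0.4127, 0.0043, 0.1057]), np.float64(0.001030581604545685))
[0.4219 0.0413 0.068 ] [ 0.4487 -0.2019  0.068 ] 0.2446976669416743
0.11510556996866103
theta 0.11510556996866103 0.12172124929199304
theta 0.1221538283275218 0.06212621946821676
theta 0.10973858040692042 0.2446976669416743
```

The grey holder fin is at about top (258,263), in the left and empty bay. The red look-alike is at (372,192), and the grey stand on the board at (265,190) is a different object. The close crop confirms the grey one in the rail. The cylinder is at (332,231), the far right bay (y=-90), with the cube and jar between.

```bash
python3 -m crank '[{"turn":[0,0,0.1],"slide":[0.8,1.0,-0.03],"fingers":1},{"turn":[0,0,0.1],"slide":[0.8,1.0,-0.03],"fingers":1},{"turn":[0,0,0.1],"slide":[0.8,1.0,-0.03],"fingers":1},{"turn":[0,0,0.1],"slide":[0.8,1.0,-0.03],"fingers":1},{"turn":[0,0,0.1],"slide":[0.8,1.0,-0.03],"fingers":1}]' 10
```

```text
t: 0.57
eef_pos: [0.2536, 0.462, 0.2311]
ee_rot: [3.141, -0.0, -0.882]
force: [0.6, 0.4, -0.4]
width: 0.0876
```

```bash
python3 -m crank '[{"turn":[0,0,0.0925],"slide":[0.92,0.305,0],"fingers":1},{"turn":[0,0,0.0925],"slide":[0.92,0.305,0],"fingers":1},{"turn":[0,0,0.0925],"slide":[0.92,0.305,0],"fingers":1},{"turn":[0,0,0.0925],"slide":[0.92,0.305,0],"fingers":1},{"turn":[0,0,0.0925],"slide":[0.92,0.305,0],"fingers":0.2}]' 10
```

```text
t: 0.98
eef_pos: [0.3295, 0.2681, 0.2315]
ee_rot: [-3.141, 0.0, -1.463]
force: [1.8, 0.2, 0.5]
width: 0.0847
```

```bash
python3 -m crank '[{"turn":[0,0,0],"slide":[0.39,-0.126,0],"fingers":-0.2},{"turn":[0,0,0],"slide":[0.39,-0.126,0],"fingers":-0.2},{"turn":[0,0,0],"slide":[0.39,-0.126,0],"fingers":-0.2},{"turn":[0,0,0],"slide":[0.39,-0.126,0],"fingers":-0.2},{"turn":[0,0,0],"slide":[0.39,-0.126,0],"fingers":-0.2}]' 10; python3 - <<'E'
from h import *
s=get_state();c=get_calibration('wrist');f=grab_frame('wrist');cv2.imwrite('pics/w1.png',f[:,:,::-1])
np.savez('w1.npz',**c);s2=get_state();print(s['eef_pos'],s2['eef_pos'],s2['ee_rot'],s2['width'],s2['q'])
E
```

```text
t: 1.4
eef_pos: [0.4144, 0.0814, 0.2318]
ee_rot: [-3.141, 0.001, -1.457]
force: [0.9, 1.0, 0.2]
width: 0.0531
[0.4144 0.0814 0.2318] [0.4158 0.0767 0.2315] [ 3.1414 -0.0014 -1.4601] 0.0495534784246337 [ 0.6543 -0.077  -0.4976  0.0012 -1.1511 -0.5441]
```

View pics/w1.png

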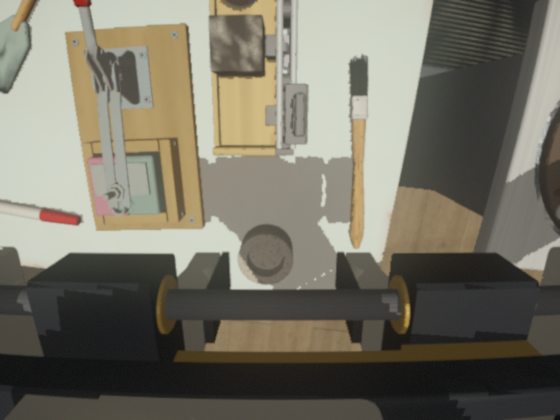

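```bash
python3 - <<'E'
import cv2
a=cv2.imread('pics/w1.png')[60:165,225:335];cv2.imwrite('pics/c3.png',cv2.resize(a,None,fx=5.7,fy=5.7,interpolation=2))
E
```

```text
(no output)
```

View pics/c3.png

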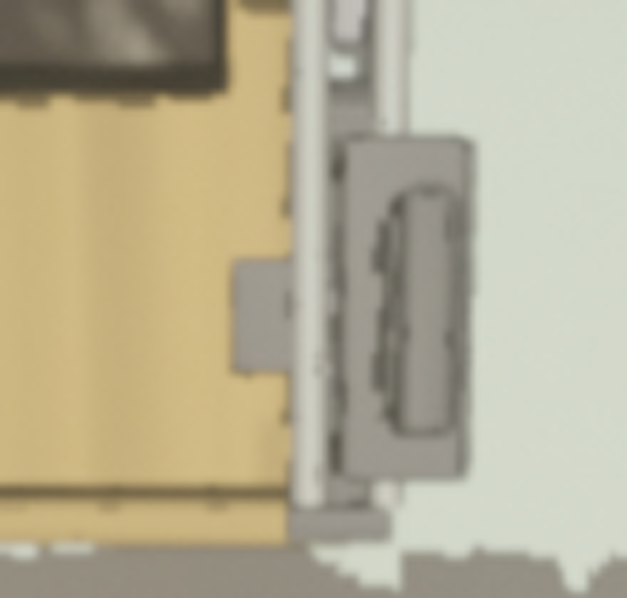

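```bash
python3 - <<'E'
from h import *
c=dict(np.load('w1.npz'))
f=lambda u,v:(225+u/5.7,60+v/5.7)
print('fin',cast(c,f(430,313),.112)); a=cast(c,f(430,188),.112);b=cast(c,f(430,437),.112);print('len',np.linalg.norm(a-b))
sh=cast(c,f(406.5,307),.080);print('shoulder ctr',sh)
th=.112; X=np.array([np.cos(th),np.sin(th),0]);Y=np.array([-X[1],X[0],0])
print('fin from shoulder (x -1.5)',sh-.0015*X,' fence ctr y', cast(c,f(312,307),.068), 'fence L/R edge', cast(c,f(293,20),.068),cast(c,f(293,490),.068))
p,q=cast(c,f(293,5),.068),cast(c,f(293,495),.068);e=q-p;print('theta',np.arctan2(-e[0],e[1]))
p,q=cast(c,f(343,150),.080),cast(c,f(343,470),.080);e=q-p;print('theta sh',np.arctan2(-e[0],e[1]))
fe=cast(c,f(311,307),.068);print('fence->slot centre', (fe-sh)@X)
w=cv2.imread('pics/w1.png');g=cv2.cvtColor(w,6)
E
```

```text
fin [0.4097 0.0059 0.112 ]
len 0.03319998499031641
shoulder ctr [0.4118 0.0054 0.08  ]
fin from shoulder (x -1.5) [0.4103 0.0052 0.08  ]  fence ctr y [0.4262 0.0071 0.068 ] fence L/R edge [ 0.4339 -0.0354  0.068 ] [0.4261 0.036  0.068 ]
theta 0.10813075090749776
theta sh 0.1140807606056437
fence->slot centre 0.014685220439280701
```

Fin centre measured at (0.410, 0.0055), 33 mm long (34 expected), rack theta 0.111. It also predicts the cylinder to 2 mm. Moving above it.

```bash
python3 -m crank '[{"turn":[0,0,0],"slide":[0.14,0.027,0.0],"fingers":-0.2},{"turn":[0,0,0],"slide":[0.14,0.027,0],"fingers":-0.2},{"turn":[0,0,0],"slide":[0.14,0.027,0.17],"fingers":-0.2},{"turn":[0,0,0],"slide":[0.14,0.027,0.17],"fingers":-0.2},{"turn":[0,0,0],"slide":[0.14,0.027,0.17],"fingers":-0.2}]' 15; python3 -m crank '[{"turn":[0,0,0],"slide":[0,0,0],"fingers":-0.2},{"turn":[0,0,0],"slide":[0,0,0],"fingers":-0.2}]'; python3 - <<'E'
from h import *
s=get_state();c=get_calibration('wrist');f=grab_frame('wrist');cv2.imwrite('pics/w2.png',f[:,:,::-1])
np.savez('w2.npz',**c);s2=get_state();print(s2['eef_pos'],s2['ee_rot'],s2['width'],s2['force'])
E
```

```text
t: 1.87
eef_pos: [0.4042, 0.0103, 0.1407]
ee_rot: [3.132, -0.002, -1.46]
force: [-2.2, -1.1, -0.7]
width: 0.0352
t: 2.03
eef_pos: [0.4098, 0.0129, 0.148]
ee_rot: [-3.141, -0.001, -1.456]
force: [0.1, -0.2, -0.3]
width: 0.0351
[0.4103 0.0133 0.1485] [-3.1391  0.0002 -1.4557] 0.03531045084094165 [-0.6397  0.2278  1.1929]
```

View pics/w2.png

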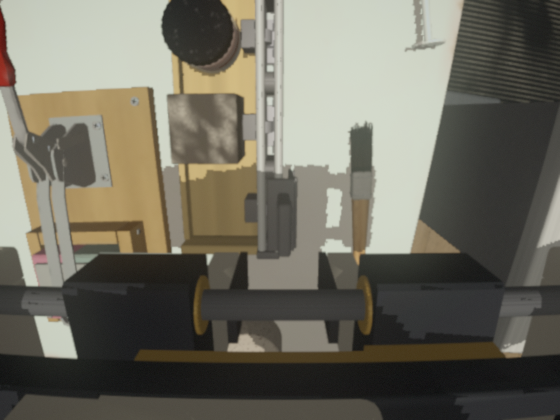

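```bash
python3 -m crank '[{"turn":[0,0,0],"slide":[0.0156,0.002,0],"fingers":-0.2},{"turn":[0,0,0],"slide":[0.0156,0.002,0.07],"fingers":-0.2},{"turn":[0,0,0],"slide":[0.0156,0.002,0.1],"fingers":-0.2},{"turn":[0,0,0],"slide":[0.0156,0.002,0.1],"fingers":-0.2}]' 15; python3 - <<'E'
from h import *
a=cv2.imread('pics/w2.png')[170:262,225:325];cv2.imwrite('pics/c4.png',cv2.resize(a,None,fx=6,fy=6,interpolation=2))
E
```

```text
t: 2.42
eef_pos: [0.4076, 0.0042, 0.0953]
ee_rot: [3.139, -0.0, -1.457]
force: [-0.1, -0.3, 0.3]
width: 0.035
```

View pics/c4.png

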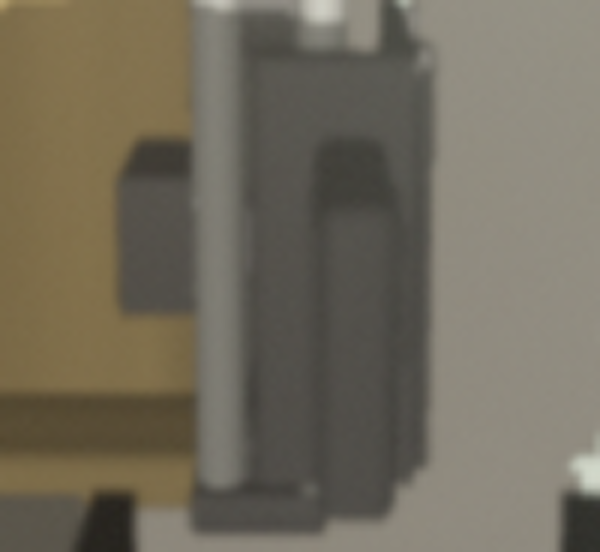

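```bash
python3 - <<'E'
from h import *
c=dict(np.load('w2.npz'))
f=lambda u,v:(225+u/6,170+v/6)
print('fin',cast(c,f(360,360),.112),np.linalg.norm(cast(c,f(360,205),.112)-cast(c,f(360,515),.112)),np.linalg.norm(cast(c,f(325,350),.112)-cast(c,f(397,350),.112)))
s=get_state();print(s['eef_pos'],s['ee_rot'],s['force'])
E
```

```text
fin [0.4101 0.0041 0.112 ] 0.032549552861926324 0.00713146999249436
[0.4076 0.0042 0.0953] [ 3.1391 -0.0005 -1.457 ] [-0.1013 -0.2888  0.3177]
```

```bash
python3 -m crank '[{"turn":[0,0,0],"slide":[0,-0.003,0.018],"fingers":-0.2},{"turn":[0,0,0],"slide":[0,-0.003,0.018],"fingers":-0.2},{"turn":[0,0,0],"slide":[0,-0.003,0.018],"fingers":-0.2}]' 15; python3 - <<'E'
from station import *
s=get_state();print(s['eef_pos'],s['ee_rot'],s['force'])
E
```

```text
t: 2.67
eef_pos: [0.411, 0.0051, 0.0888]
ee_rot: [-3.14, 0.0, -1.456]
force: [0.3, -0.1, 0.5]
width: 0.0351
[0.41102505 0.00512091 0.08880247] [-3.14011786e+00  2.33455013e-04 -1.45636562e+00] [ 0.31835394 -0.13588645  0.46827059]
```

```bash
python3 -m crank '[{"turn":[0,0,0],"slide":[0,0,0.008],"fingers":-0.2},{"turn":[0,0,0],"slide":[0,0,0.008],"fingers":-1},{"turn":[0,0,0],"slide":[0,0,0.008],"fingers":-1},{"turn":[0,0,0],"slide":[0,0,0.008],"fingers":-1},{"turn":[0,0,0],"slide":[0,0,0.008],"fingers":-1}]' 40;python3 -m crank '[{"turn":[0,0,0],"slide":[0,0,0],"fingers":-1},{"turn":[0,0,0],"slide":[0,0,0],"fingers":-1},{"turn":[0,0,0],"slide":[0,0,0],"fingers":-1}]' 40; python3 - <<'E'
from h import *
s2=get_state();print(s2['eef_pos'],s2['ee_rot'],s2['width'],s2['force'],s2['moment'])
E
```

```text
t: 3.08
eef_pos: [0.4103, 0.0048, 0.0837]
ee_rot: [-3.141, 0.0, -1.457]
force: [-0.9, -0.8, 0.2]
width: 0.0139
t: 3.33
eef_pos: [0.411, 0.0051, 0.0838]
ee_rot: [-3.14, 0.0, -1.457]
force: [2.5, -0.1, 1.4]
width: 0.0076
[0.411  0.0051 0.0838] [-3.1401  0.0003 -1.4567] 0.007602127419988412 [ 2.4929 -0.1255  1.4491] [ 0.1814 -0.9625 -0.0635]
```

```bash
python3 -m crank '[{"turn":[0,0,0],"slide":[0,0,-0.01],"fingers":-1},{"turn":[0,0,0],"slide":[0,0,-0.02],"fingers":-1},{"turn":[0,0,0],"slide":[0,0,-0.03],"fingers":-1},{"turn":[0,0,0],"slide":[0,0,-0.05],"fingers":-1},{"turn":[0,0,0],"slide":[0,0,-0.07],"fingers":-1}]';python3 -m crank '[{"turn":[0,0,0],"slide":[0,0,-0.02],"fingers":-1},{"turn":[0,0,0],"slide":[0,0,-0.06],"fingers":-1},{"turn":[0,0,0],"slide":[0,0,-0.06],"fingers":-1},{"turn":[0,0,0],"slide":[0,0,-0.06],"fingers":-1}]'; python3 - <<'E'
from h import *
s2=get_state();c=get_calibration('wrist');f=grab_frame('wrist');cv2.imwrite('pics/w3.png',f[:,:,::-1]);np.savez('w3.npz',**c)
f=grab_frame('scene');cv2.imwrite('pics/s3.png',f[:,:,::-1]);cv2.imwrite('pics/s3c.png',cv2.resize(f[150:290,190:340,::-1],None,fx=4.2,fy=4.2,interpolation=2))
print(s2['t'],s2['eef_pos'],s2['ee_rot'],s2['width'],s2['force'],s2['moment'])
E
```

```text
t: 3.75
eef_pos: [0.4099, 0.0047, 0.1185]
ee_rot: [3.14, -0.0, -1.457]
force: [-0.1, -0.4, -0.0]
width: 0.0074
t: 4.08
eef_pos: [0.4101, 0.0049, 0.149]
ee_rot: [-3.141, 0.001, -1.457]
force: [-0.9, 0.1, -0.6]
width: 0.0079
4.0833 [0.4101 0.0049 0.149 ] [-3.1406  0.0006 -1.4571] 0.007932202560487392 [-0.8955  0.0837 -0.5978] [0.0606 0.0025 0.021 ]
```

View pics/s3c.png

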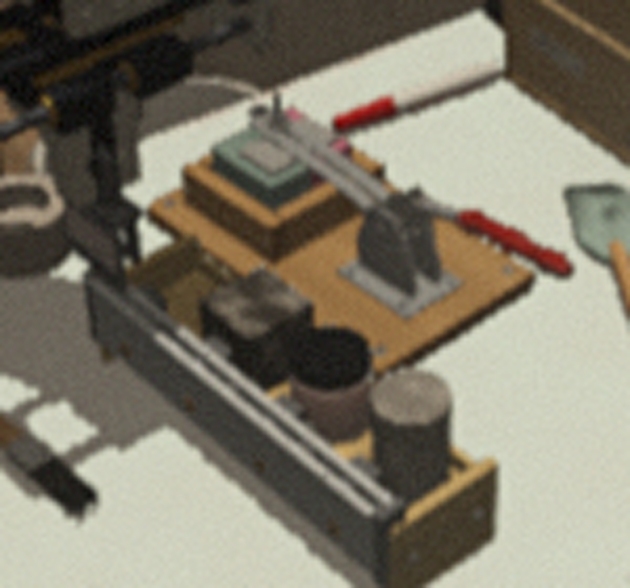

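View pics/w3.png

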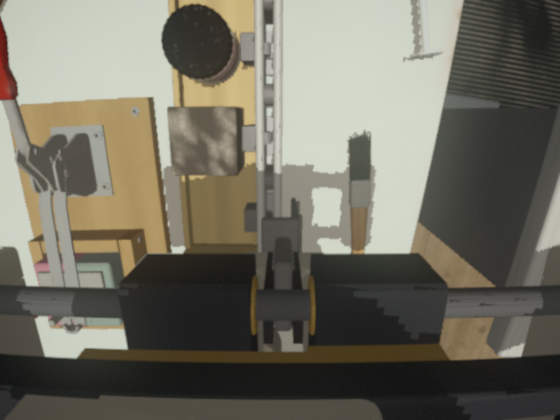

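```bash
python3 -m crank '[{"turn":[0,0,0],"slide":[0.06,0,0],"fingers":-1},{"turn":[0,0,0],"slide":[0.12,0,0],"fingers":-1},{"turn":[0,0,0],"slide":[0.18,0,0],"fingers":-1},{"turn":[0,0,0],"slide":[0.18,0,0],"fingers":-1},{"turn":[0,0,0],"slide":[0.18,0,0],"fingers":-1}]';python3 -m crank '[{"turn":[0,0,0],"slide":[0,0,0],"fingers":-1},{"turn":[0,0,0],"slide":[0,0,0],"fingers":-1}]'; python3 - <<'E'
from h import *
s2=get_state();c=get_calibration('wrist');f=grab_frame('wrist');cv2.imwrite('pics/w4.png',f[:,:,::-1]);np.savez('w4.npz',**c)
print(s2['t'],s2['eef_pos'],s2['ee_rot'],s2['width'],s2['force'],s2['moment'])
cv2.imwrite('pics/w4c.png',cv2.resize(f[0:260,170:400,::-1],None,fx=2.3,fy=2.3,interpolation=2))
E
```

```text
t: 4.6
eef_pos: [0.4194, -0.086, 0.1474]
ee_rot: [3.139, -0.0, -1.46]
force: [0.6, 1.6, -0.5]
width: 0.0079
t: 4.77
eef_pos: [0.42, -0.0842, 0.148]
ee_rot: [3.141, 0.0, -1.457]
force: [0.6, -0.2, -1.6]
width: 0.0074
4.7667 [ 0.42   -0.0842  0.148 ] [ 3.1407  0.     -1.4566] 0.0074325586378145144 [ 0.5742 -0.244  -1.5963] [ 0.0707 -0.0558  0.006 ]
```

View pics/w4c.png

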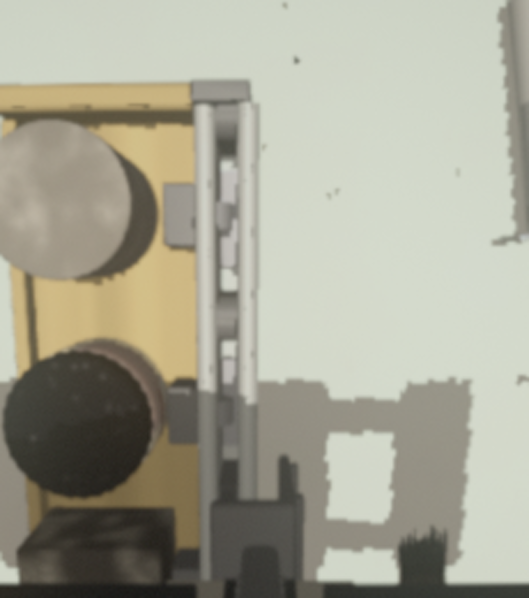

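```bash
python3 - <<'E'
import cv2
f=cv2.imread('pics/w4.png')
cv2.imwrite('pics/w4d.png',cv2.resize(f[30:160,225:300],None,fx=4.6,fy=4.6,interpolation=2))
cv2.imwrite('pics/w4e.png',cv2.resize(f[190:262,230:320],None,fx=6,fy=6,interpolation=2))
E
```

```text
(no output)
```

View pics/w4d.png

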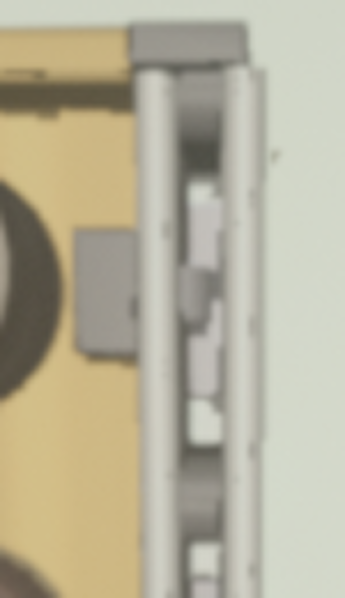

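View pics/w4e.png

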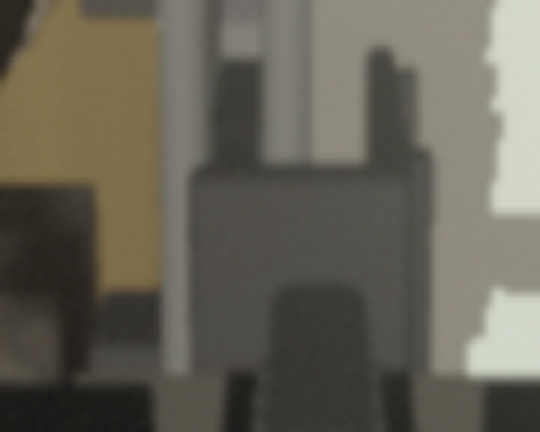

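```bash
python3 - <<'E'
from h import *
c=dict(np.load('w4.npz'));s=get_state()
th=.111;X=np.array([np.cos(th),np.sin(th),0]);Y=np.array([-X[1],X[0],0])
d=lambda u,v:(225+u/4.6,30+v/4.6); e=lambda u,v:(230+u/6,190+v/6)
slot=cast(c,d(202,290),.069);print('slot@bay',slot,'roller',cast(c,d(195,290),.0535),'block',cast(c,d(135,291),.0535))
print('lip/fence edges',[(cast(c,d(u,290),.068)-slot)@X for u in(137,180,225,264)])
a,b=cast(c,d(137,80),.066),cast(c,d(142,590),.066);v=b-a;print('theta fence',np.arctan2(-v[0],v[1]))
a,b=cast(c,d(226,80),.07),cast(c,d(227,590),.07);v=b-a;print('theta lip',np.arctan2(-v[0],v[1]))
t=s['eef_pos'];zt=t[2]-.0038
L=cast(c,e(190,168),zt);Rr=cast(c,e(413,168),zt)
print('tcp',t,'shoulder corners rel tcp in X,Y',(L-t)@X,(L-t)@Y,(Rr-t)@X,'expect 11,26,-8')
f0=cast(c,e(216,60),zt-.041);f1=cast(c,e(262,60),zt-.041);print('leg tip X rel tcp',(f0-t)@X,(f1-t)@X,(f0-t)@Y,'expect 10,6,-19')
rel=slot-t;print('slot rel tcp', rel@X,rel@Y, 'expect 9')
o,dd=ray(c,d(202,290));
E
```

```text
slot@bay [ 0.4395 -0.1713  0.069 ] roller [ 0.4412 -0.172   0.0535] block [ 0.4503 -0.1708  0.0535]
lip/fence edges [np.float64(0.009353460426152232), np.float64(0.0031893608300512565), np.float64(-0.0032575797292675045), np.float64(-0.008843475869680444)]
theta fence 0.10424238298243056
theta lip 0.10881444268804673
tcp [ 0.4201 -0.084   0.1482] shoulder corners rel tcp in X,Y 0.010820876736617399 -0.026434224515220307 -0.007406336479316767 expect 11,26,-8
leg tip X rel tcp 0.010575788394719437 0.005928949415920179 -0.025189978066169492 expect 10,6,-19
slot rel tcp 0.009553198847844632 -0.08892481684430421 expect 9
```

```bash
python3 -m crank '[{"turn":[0,0,0],"slide":[0.06,0,0],"fingers":-1},{"turn":[0,0,0],"slide":[0.12,-0.001,0],"fingers":-1},{"turn":[0,0,0],"slide":[0.179,-0.001,0],"fingers":-1},{"turn":[0,0,0],"slide":[0.179,-0.001,0],"fingers":-1},{"turn":[0,0,0],"slide":[0.179,-0.001,0],"fingers":-1}]';python3 -m crank '[{"turn":[0,0,0],"slide":[0,0,0],"fingers":-1},{"turn":[0,0,0],"slide":[0,0,0.02],"fingers":-1},{"turn":[0,0,0],"slide":[0,0,0.04],"fingers":-1},{"turn":[0,0,0],"slide":[0,0,0.04],"fingers":-1},{"turn":[0,0,0],"slide":[0,0,0.04],"fingers":-1}]'; python3 - <<'E'
from h import *
s2=get_state();
f=grab_frame('wrist');cv2.imwrite('pics/w5c.png',cv2.resize(f[150:262,220:340,::-1],None,fx=5,fy=5,interpolation=2))
f=grab_frame('scene');cv2.imwrite('pics/s5c.png',cv2.resize(f[150:290,190:340,::-1],None,fx=4.2,fy=4.2,interpolation=2))
print(s2['t'],s2['eef_pos'],s2['ee_rot'],s2['width'],s2['force'],s2['moment'])
E
```

```text
t: 5.23
eef_pos: [0.431, -0.1738, 0.1481]
ee_rot: [3.141, 0.0, -1.458]
force: [-0.5, 0.5, -0.2]
width: 0.0081
t: 5.65
eef_pos: [0.4308, -0.1725, 0.1284]
ee_rot: [3.141, 0.0, -1.455]
force: [-0.2, -0.1, -0.4]
width: 0.0073
5.65 [ 0.4308 -0.1725  0.1284] [ 3.1407  0.0001 -1.4552] 0.00728407236648562 [-0.1961 -0.0612 -0.4222] [ 0.0694 -0.1084  0.0008]
```

View pics/s5c.png

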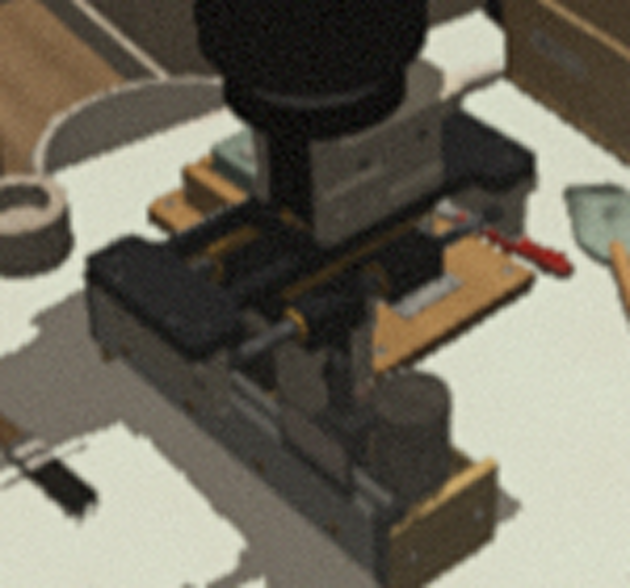

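View pics/w5c.png

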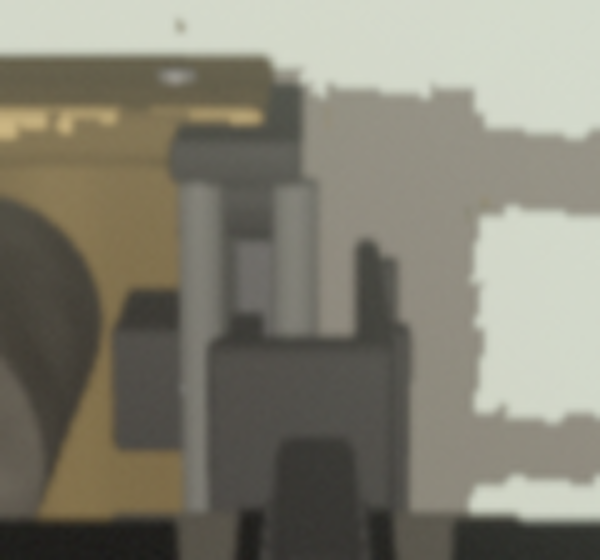

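Leg tip shows at crop x about 232–265 between the slot edges at 222–275, so it is over the slot. Going down in small steps.

```bash
python3 -m crank '[{"turn":[0,0,0],"slide":[0,0,0.012],"fingers":-1},{"turn":[0,0,0],"slide":[0,0,0.024],"fingers":-1},{"turn":[0,0,0],"slide":[0,0,0.034],"fingers":-1},{"turn":[0,0,0],"slide":[0,0,0.034],"fingers":-1}]';python3 -m crank '[{"turn":[0,0,0],"slide":[0,0,0.006],"fingers":-1},{"turn":[0,0,0],"slide":[0,0,0.012],"fingers":-1},{"turn":[0,0,0],"slide":[0,0,0.02],"fingers":-1},{"turn":[0,0,0],"slide":[0,0,0.02],"fingers":-1}]'
```

```text
t: 6.08
eef_pos: [0.4305, -0.1734, 0.1103]
ee_rot: [3.14, 0.0, -1.457]
force: [-0.1, 0.1, -0.9]
width: 0.0079
t: 6.42
eef_pos: [0.4306, -0.1736, 0.1008]
ee_rot: [3.141, 0.0, -1.457]
force: [0.2, -0.8, -2.0]
width: 0.0077
```

```bash
python3 -m crank '[{"turn":[0,0,0],"slide":[0,0,0.006],"fingers":-1},{"turn":[0,0,0],"slide":[0,0,0.012],"fingers":-1},{"turn":[0,0,0],"slide":[0,0,0.012],"fingers":-1}]';python3 -m crank '[{"turn":[0,0,0],"slide":[0,0,0.006],"fingers":-1},{"turn":[0,0,0],"slide":[0,0,0.012],"fingers":-1},{"turn":[0,0,0],"slide":[0,0,0.012],"fingers":-1}]'
```

```text
t: 6.67
eef_pos: [0.4307, -0.1737, 0.0951]
ee_rot: [3.141, -0.0, -1.457]
force: [0.3, -2.7, -2.6]
width: 0.0076
t: 6.92
eef_pos: [0.4306, -0.1734, 0.0886]
ee_rot: [3.141, 0.0, -1.457]
force: [0.2, -1.2, -7.7]
width: 0.0076
```

```bash
python3 -m crank '[{"turn":[0,0,0],"slide":[0,0,0.006],"fingers":-1},{"turn":[0,0,0],"slide":[0,0,0.008],"fingers":-1},{"turn":[0,0,0],"slide":[0,0,0.008],"fingers":-1}]'; python3 - <<'E'
from h import *
s2=get_state();print(s2['t'],s2['eef_pos'],s2['ee_rot'],s2['width'],s2['force'],s2['moment'])
f=grab_frame('wrist');cv2.imwrite('pics/w6c.png',cv2.resize(f[150:262,220:340,::-1],None,fx=5,fy=5,interpolation=2))
E
```

```text
t: 7.17
eef_pos: [0.4313, -0.1734, 0.0852]
ee_rot: [-3.141, 0.0, -1.457]
force: [0.1, 0.4, -0.4]
width: 0.0077
7.1667 [ 0.4313 -0.1734  0.0852] [-3.1414  0.0001 -1.4568] 0.007710739190786394 [ 0.1134  0.4026 -0.3532] [ 0.1082 -0.0538  0.0264]
```

View pics/w6c.png

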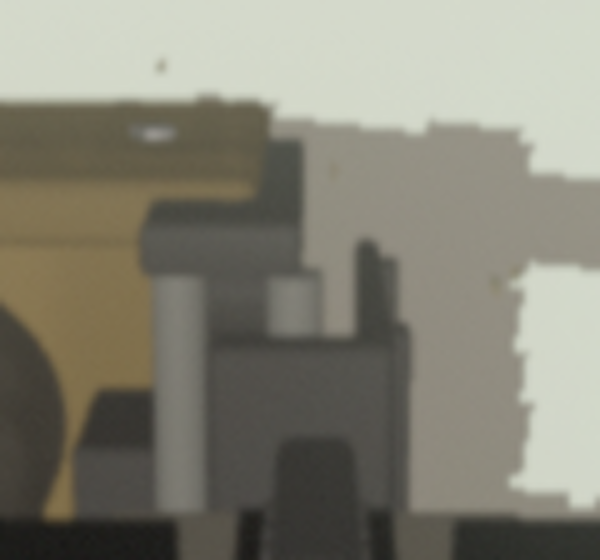

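```bash
python3 -m crank '[{"turn":[0,0,0],"slide":[0,0,0.004],"fingers":-1},{"turn":[0,0,0],"slide":[0,0,0.006],"fingers":-1},{"turn":[0,0,0],"slide":[0,0,0.006],"fingers":-1}]';python3 -m crank '[{"turn":[0,0,0],"slide":[0,0,0.003],"fingers":-1},{"turn":[0,0,0],"slide":[0,0,0.006],"fingers":-1},{"turn":[0,0,0],"slide":[0,0,0.006],"fingers":-1}]'
```

```text
t: 7.47
eef_pos: [0.4316, -0.1735, 0.0826]
ee_rot: [-3.141, -0.0, -1.457]
force: [0.1, 0.9, 2.3]
width: 0.0078
t: 7.72
eef_pos: [0.4316, -0.1735, 0.0797]
ee_rot: [-3.14, -0.0, -1.457]
force: [-0.0, 0.6, 6.5]
width: 0.0075
```

```bash
python3 -m crank '[{"turn":[0,0,0],"slide":[0,0,0.002],"fingers":-1},{"turn":[0,0,0],"slide":[0,0,0.003],"fingers":-1},{"turn":[0,0,0],"slide":[0,0,0.003],"fingers":-1}]' 45;python3 -m crank '[{"turn":[0,0,0],"slide":[0,0,0.001],"fingers":-1},{"turn":[0,0,0],"slide":[0,0,0.002],"fingers":-1},{"turn":[0,0,0],"slide":[0,0,0.002],"fingers":-1}]'
```

```text
t: 7.97
eef_pos: [0.4317, -0.1735, 0.0788]
ee_rot: [-3.14, -0.0, -1.456]
force: [-2.9, 2.5, 11.9]
width: 0.0081
t: 8.22
eef_pos: [0.4317, -0.1736, 0.0787]
ee_rot: [-3.14, -0.001, -1.456]
force: [-6.1, 3.9, 23.8]
width: 0.0077
```

```bash
python3 -m crank '[{"turn":[0,0,0],"slide":[0,0,-0.001],"fingers":-1},{"turn":[0,0,0],"slide":[0,0,-0.001],"fingers":-1},{"turn":[0,0,0],"slide":[0,0,-0.001],"fingers":-1},{"turn":[0,0,0],"slide":[0,0,-0.001],"fingers":-1},{"turn":[0,0,0],"slide":[0,0,-0.001],"fingers":-1}]'; python3 - <<'E'
from h import *
s2=get_state();print(s2['t'],s2['eef_pos'],s2['ee_rot'],s2['width'],s2['force'],s2['moment'])
f=grab_frame('wrist');cv2.imwrite('pics/w7.png',f[:,:,::-1])
f=grab_frame('scene');cv2.imwrite('pics/s7c.png',cv2.resize(f[150:290,190:340,::-1],None,fx=4.2,fy=4.2,interpolation=2))
E
```

```text
t: 8.63
eef_pos: [0.4317, -0.1736, 0.0788]
ee_rot: [-3.14, -0.001, -1.456]
force: [-4.8, 2.7, 17.5]
width: 0.0078
8.6333 [ 0.4317 -0.1736  0.0788] [-3.14   -0.0006 -1.4564] 0.007816781039126258 [-4.8032  2.6673 17.5214] [1.3791 1.4069 0.0731]
```

View pics/s7c.png

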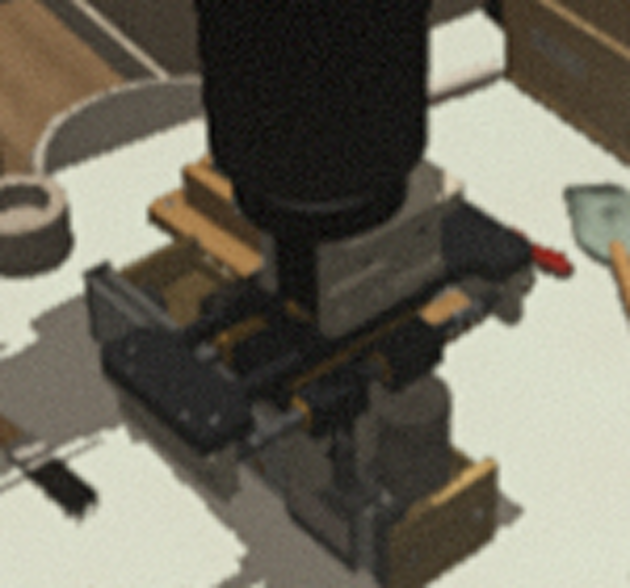

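View pics/w7.png

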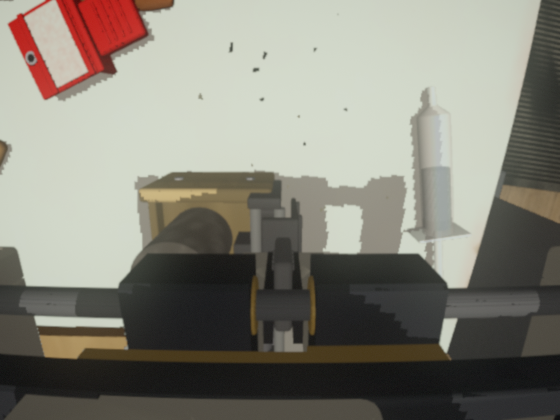

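The holder is seated with a hard stop at TCP z = 0.0788. The predicted home was also 0.0788, that is 5.0 mm below its starting caught height. The cylinder is upright.

```bash
python3 -c "
from station import *
print(job_done());s=get_state();print(s['t'],s['eef_pos'],s['force'],s['width'])"
```

```text
the job is handed in; nothing more can be done
None
the job is handed in; nothing more can be done
```

I pulled the grey holder straight up out of the empty bay's catch, carried it along the rail and pushed it down at the cylinder's bay (y = -90). It went past the catch and on against the spring to a hard stop, and I handed in at about 8.7 s, still gripping it and pressing down.

- **Fully home:** the last reading of the tool tip was z = 0.0788 m. That is 5.0 mm below where it gripped the caught holder, exactly the expected drop, assuming the holder did not slip in the fingers. The last two pushes moved it only about 0.1 mm while the force doubled.
- **Force and grip:** it was pressing with about 17.5 N, with about 5 N of sideways force as well. The grip was set to 45 N, with the fingers 7.8 mm apart on the 8 mm fin.
- **Alignment:** the tool was within about 0.005 rad of my measured rack direction and vertical to about 0.002 rad.
- **Nothing disturbed:** in the last pictures the cylinder stands upright in its bay. The gripper hides the cube and jar, and I did not measure any of the loose things again at the end. No unexpected contact forces showed along the way.

No check failed. The picture-based measurements of the rack's angle ranged from 0.104 to 0.122 rad (I used 0.111). The hand-in reports no verdict.

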